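# Hold a launch-box lid in line with its hinge

### The arm

A 6-joint arm with a two-finger parallel gripper is mounted at the origin on the work surface. World frame = base frame: x ahead of the robot, y to its left, z up, the work surface at z = 0. Lengths are in mm, angles in degrees, forces in N, time in s.
With the tool pointing down it reaches from about 325 to 900 mm from the base axis. Payload 6.1 kg.
Tool frame: the origin (TCP) lies between the finger pads; the fingertips stand 11 mm ahead of it and the grasp point (between the pads) lies 8 mm behind it; y points along the fingers, z is the direction in which the jaws open and shut, and the axes are right-handed (so a half turn about y gives the same grasp; the last joint's range is limited). The gripper opens to 87 mm and grips with 3 to 60 N. Pads are 19 mm wide; open, the fingers measure 117 mm over their backs; the gripper's body (75 mm by 190 mm) begins 51 mm behind the grasp point.
Start: joints at [61.874, 12.628, 87.462, -0, 79.91, -7.225], TCP at [222.974, 583.865, 233.538] pointing down, gripper open.
Joint ranges: [-170.65, 170.65], [-52.31, 119.04], [5.05, 147.46], [-71.25, 251.25], [11.57, 151.72], [-153.62, 153.62]. Speed limits (degrees/s): [147.25, 147.25, 172.46, 180, 180, 180].

### API

Orientations are given as [roll, pitch, yaw] about the fixed x, y, z axes, in that order (R = Rz(yaw) Ry(pitch) Rx(roll)).
In Python, from bench import bot gives the robot as it stands. The module is installed in compiled form; this text tells all that it offers.
- The arm moves only by the tool apply_moves, never from a script. Its argument "rows" is a list of rows, each a list of 2 entries, a list of its own where there are three numbers: the shift along the tool's x, y, z in mm, then the turn about the tool's y in degrees. A call has 1 to 20 rows; each row is the pose to reach, as a shift and turn from the pose commanded when the call began, along the tool's axes at that moment; what a row does not reach only later rows make up. A row lasts 1/12 s, in which the tool goes at most 41.7 mm and 7.16 degrees, less where a joint would pass 70% of its speed; a pose out of reach is approached as far as the arm can. A call with a gripper value outside its range is refused whole. "claw" is the closure, from 0 (fully open) to 1 (shut), set as the call begins (left out, the last holds). The fingers move at their own pace and stop on an object; "grip_force" is the grip in N (left out, the last holds). Time passes only in rows, so rows that repeat a pose let the fingers close. It gives the time, the measured TCP pose, the force and the opening at its end, in the units of the state.
- bot.state(): the state, without advancing time (a new reading comes with each control period).
- bot.grab_frame(name): name is "side" or "top"; returns a dict with "image" (384x512x3 uint8, blue, green, red), "z_map" (384x512 float32, mm along the optical axis (not along the pixel's ray), 0 where there is no reading), "fx", "fy", "cx", "cy" (pixels), "distortion" ([k1, k2, p1, p2, k3] as OpenCV has them; the pictures are not rectified), "xyz" and "rotation" of the camera in the world. Camera axes: x right, y down, z forward; pixel columns grow to the right and rows downward; lengths in mm; the calibration is good to about 2 mm. A picture is of the moment at which its call begins.
- bot.sign_off(): hands the job in, once; it reports no verdict.
The state is a dict: "time": time; "joint_pos": joint angles; "qvel": joint speeds; "tau": joint torques, N m; "position": TCP position; "ee_rot": TCP orientation; "wrist_force": force on the tool from outside, world axes, zero at the start; "wrist_torque": the same for the moment, N m; "gripper_width": finger opening in mm.
Only numpy, scipy, OpenCV 4.12 (cv2) and the standard library are available. Lean on these libraries where they do the work, as an engineer would, in place of code of your own. Each camera call takes 0.05 s, during which the arm holds its last target.

### The job

Take the grey lid out of its slotted rack, pinching it gently because the thin moulding cracks under a hard squeeze or knock, and bring it upright to the back of the open launch box with its printed card facing over the box. Lower it until its hinge knuckle sits between the box's two knuckles with all the holes in one line, so that a colleague could slide the hinge pin straight through. Finish while still holding it there, still and hanging free in the gripper without leaning on the box, and leave the other things on the bench where they are.

Things in the scene. Friction and masses are not known exactly. Their poses are not given: they have to be found in the camera images.
- lid: Loose light-grey plastic lid, about 120 g, standing in the rack, knuckle down. Origin: middle of its bore. x is through the thickness (card on the -x face), y along the bore, z up. Plate 12 mm thick (x), 116 wide (y), from z = 15 to 105 mm; below its middle one round knuckle 40 mm long (y), 18 mm outside, bore 10 mm. It cracks if each finger presses more than 25 N, or at 15 N against the box.
- lid_bore (a point): Middle of the lid's knuckle bore (the lid's origin and axes). In the rack it is 15 mm above the bench and the lid's top edge 120 mm. The upper 30 mm of the plate is plain and free to pinch across its 12 mm thickness.
- lid_card (a point): Centre of the white printed card with coloured blocks on the lid's -x face, 45 mm above the bore. At the start it faces the robot, within 0.4 rad, as the front of the launch box does.
- lid_rack: Fixed teal rack, 70 x 156 mm foot, origin at the centre of its underside. The lid's lower corners stand in 15 mm wide slots along the rack's y axis, in two cheeks (34 mm wide, centred at y = -56 and +56 mm); slot floor 30 mm, upper edge 55 mm above the bench. The lid comes out straight up after 25 mm, its knuckle included when lifted 55 mm.
- launch_box: Fixed open light-grey launch box, 90 (x) x 120 (y) x 40 (z) mm, reel disc inside, on a dark 104 x 134 mm plate; origin at the centre of its underside. Its two hinge knuckles stand out behind its rear (+x) wall, away from the robot, so the box lies on the -x side of the hinge.
- box_bore (a point): On the hinge axis midway between the box's two knuckles, 60 mm (+x) from the box's origin, 36 mm above the bench; axes as the box, y along the hinge. Knuckles 18 mm outside, bore 10 mm, 23 to 41 mm either side; the 46 mm gap is open above and below. The lid's bore belongs here, lid upright, card to -x; its plate then clears the knuckles by 6 mm.
- parts_tray: Blue open tray 70 x 120 x 20 mm with the hinge pin in it; leave alone. Origin at the centre of its underside.
- hinge_pin: Steel hinge pin, 5 mm thick, 89 mm long, lying in the tray for the colleague; leave alone.
- cap_jar: Small clear jar, 48 mm across, 55 mm high; leave alone. Origin under its centre.
- screwdriver: Screwdriver with black handle, 170 mm long; leave alone.
- cleaner: Grey and teal connector cleaner cassette, 50 x 90 x 28 mm; leave alone.
- adapter_block: Black block with five green adapters, 30 x 75 x 31 mm; leave alone.
Mind the look-alikes: they are no part of the job. Of the things that look like the launch_box, take the one that is farthest to the robot's left at the start.

How it is judged:
By the outcome, as a careful person would: the job done as asked, in the order asked, and still so for the second after the job is handed in, while the arm keeps its last pose, push and grip.
It also fails if it takes over 45 s, if anything falls off the work surface, if the arm or the gripper's body presses on something with over 40 N, if the wrist force passes 120 N, or if a joint passes its speed limit or range.

## Working session

There is one attempt and no reset: what is moved stays moved. The work goes in short steps, Python scripts to look and compute and a tool call to move; the robot and the scene stay as the last step left them, time stands still between calls to the robot, and variables do not carry over. Pictures are saved under pics/ and viewed, and the job is handed in when it is done.

Besides the shell and the picture viewer there is one more tool, called as name(argument=value, ...) on one line, values as JSON. apply_moves: Moves the arm, as the interface text tells. Its arguments: {"type":"object","properties":{"rows":{"type":"array","items":{"type":"array"}},"claw":{"type":"number"},"grip_force":{"type":"number"}},"required":["rows"]}

```bash
mkdir -p pics; python3 - <<'E'
from bench import bot
import cv2,numpy as np,pickle
s=bot.state();print(s)
for n in("side","top"):
    f=bot.grab_frame(n);pickle.dump(f,open(f"{n}0.pkl","wb"));cv2.imwrite(f"pics/{n}0.png",f["image"])
    print(n,f["fx"],f["fy"],f["cx"],f["cy"],f["distortion"],f["xyz"],f["rotation"])
E
```

```text
{'time': 0.0, 'joint_pos': array([ 6.18737113e+01,  1.26753688e+01,  8.75266542e+01, -1.51773256e-03,
        7.99099757e+01, -7.22445133e+00]), 'qvel': array([-0.04293029,  0.03869079, -0.04847697, -0.11211367, -0.03176937,
       -0.00672521]), 'tau': array([ 1.27386047e-03, -4.94624519e+01, -3.87365091e+01,  6.99451938e-02,
        5.75490540e-02, -1.71786683e-04]), 'position': array([222.6977011 , 583.32872336, 232.42764937]), 'ee_rot': array([-9.01112974e+01,  1.26026838e-02, -2.09015822e+01]), 'wrist_force': array([-0.05467637,  0.76101766,  1.0177247 ]), 'wrist_torque': array([0.0227507 , 0.00650921, 0.0492703 ]), 'gripper_width': 87.02789821362411}
side 362.05229019120776 362.05229019120776 256.7522592802289 188.6526508570538 [-0.10823542  0.          0.          0.          0.        ] [  59.28832115 -626.41573492  573.31581851] [-122.60401132    1.09473579  -38.79777277]
top 379.0419472149532 379.0419472149532 254.51021502630994 198.48362575323162 [-0.08594928  0.          0.          0.          0.        ] [ 486.96690699   14.90712422 1098.50317042] [-175.68496736   -1.49082627  -88.7450063 ]
```

View pics/top0.png

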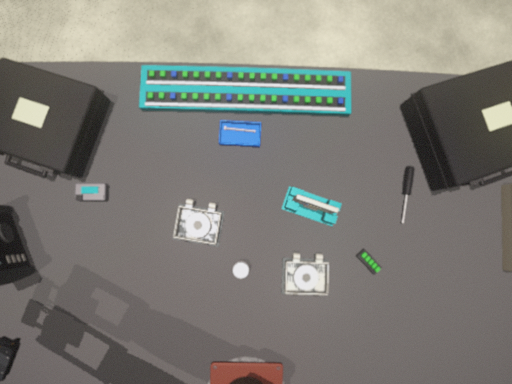

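View pics/side0.png

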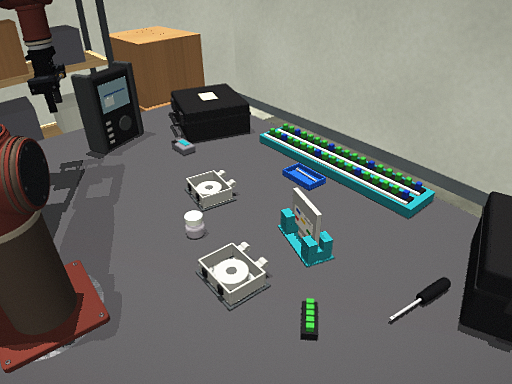

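The top picture shows two box look-alikes, at (198,223) and (306,276). The left one (198,223) is the target. The lid stands in its teal rack at (313,204). Next I'll take measurements.

```bash
cat > h.py <<'E'
import numpy as np,cv2,pickle
from scipy.spatial.transform import Rotation as Ro
def cam(f):
    R=Ro.from_euler('xyz',f["rotation"],degrees=True).as_matrix()
    K=np.array([[f["fx"],0,f["cx"]],[0,f["fy"],f["cy"]],[0,0,1.]])
    return K,np.array(f["distortion"]),R,np.array(f["xyz"])
def rays(f,uv):
    K,d,R,t=cam(f)
    n=cv2.undistortPoints(np.array(uv,float).reshape(-1,1,2),K,d).reshape(-1,2)
    return np.c_[n,np.ones(len(n))]@R.T,t
def onplane(f,uv,z):
    r,t=rays(f,uv); return t+r*((z-t[2])/r[:,2])[:,None]
def cloud(f):
    h,w=f["z_map"].shape
    u,v=np.meshgrid(np.arange(w),np.arange(h))
    r,t=rays(f,np.c_[u.ravel(),v.ravel()])
    P=t+r*f["z_map"].reshape(-1,1)
    P[f["z_map"].ravel()==0]=np.nan
    return P.reshape(h,w,3)
def proj(f,P):
    K,d,R,t=cam(f)
    p,_=cv2.projectPoints(((np.array(P,float).reshape(-1,3)-t)@R).reshape(-1,1,3),np.zeros(3),np.zeros(3),K,d)
    return p.reshape(-1,2)
E
python3 - <<'E'
from h import *
for n,(bx,rk) in dict(top=((160,185,250,260),(270,170,360,240)),side=((165,150,255,225),(260,175,350,275))).items():
    f=pickle.load(open(n+"0.pkl","rb"));C=cloud(f)
    for nm,(a,b,c,d) in (("box",bx),("rack",rk)):
        k=8 if True else 6
        cv2.imwrite(f"pics/{n}_{nm}.png",cv2.resize(f["image"][b:d,a:c],None,fx=6,fy=6,interpolation=cv2.INTER_CUBIC))
    bench=C[240:260,] if n=="top" else None
    if n=="top":
        for uv in((198,223),(240,225),(268,240),(198,240),(312,204),(190,203),(213,207),(240,270)): print(uv,C[uv[1],uv[0]].round(1))
E
```

```text
(198, 223) [495.4 146.8  24.3]
(240, 225) [492.6  28.4  -1.6]
(268, 240) [451.2 -53.4   1.3]
(198, 240) [448.1 143.5  39.6]
(312, 204) [ 551.  -160.2  112.3]
(190, 203) [550.3 168.6  43.2]
(213, 207) [540.6 104.1  44.2]
(240, 270) [369.7  24.8  55.5]
```

View pics/top_box.png

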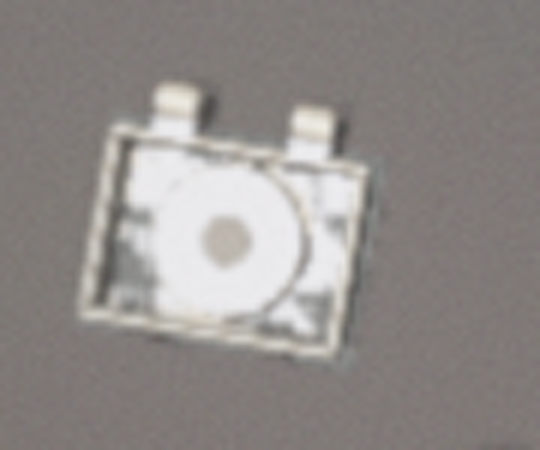

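View pics/top_rack.png

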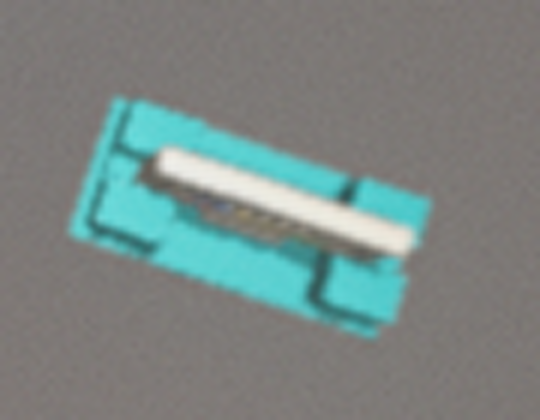

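View pics/side_box.png

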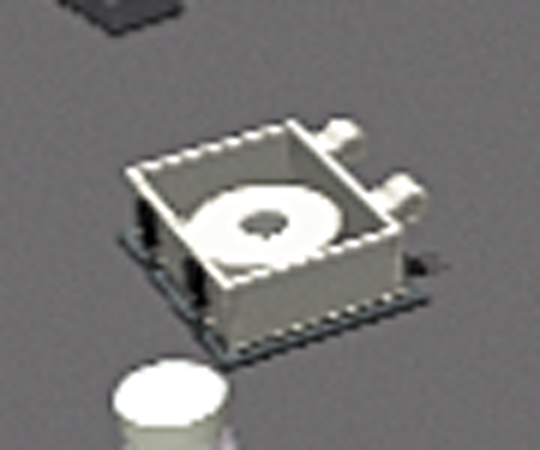

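View pics/side_rack.png

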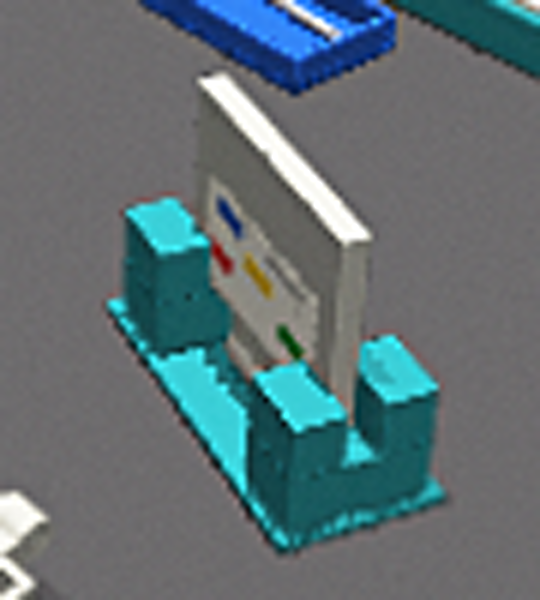

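```bash
cat > m0.py <<'E'
from h import *
f=pickle.load(open("top0.pkl","rb"))
K=8
def up(a,b,c,d): return cv2.resize(f["image"][b:d,a:c],None,fx=K,fy=K,interpolation=cv2.INTER_CUBIC)
def un(p,a,b): return (np.array(p)+0.5)/K-0.5+np.array([a,b])
def yaw(v): return np.degrees(np.arctan2(v[1],v[0]))
# lid top
a,b,c,d=270,170,360,240; I=up(a,b,c,d); hsv=cv2.cvtColor(I,cv2.COLOR_BGR2HSV)
m=((I.min(2)>165)&(hsv[...,1]<60)).astype(np.uint8)
cs,_=cv2.findContours(m,0,2);q=max(cs,key=cv2.contourArea)
r=cv2.boxPoints(cv2.minAreaRect(q));P=onplane(f,un(r,a,b),120)
print("lid top corners",P.round(1),"ctr",P.mean(0).round(1),[np.linalg.norm(P[i]-P[i-1]).round(1) for i in range(4)],[yaw(P[i]-P[i-1]).round(2) for i in range(4)])
# teal foot/outline
m=((hsv[...,0]>80)&(hsv[...,0]<100)&(hsv[...,1]>100)).astype(np.uint8)
cs,_=cv2.findContours(m,0,2);q=max(cs,key=cv2.contourArea);rr=cv2.minAreaRect(q)
r=cv2.boxPoints(rr);P=onplane(f,un(r,a,b),5);print("rack",P.mean(0).round(1),[np.linalg.norm(P[i]-P[i-1]).round(1) for i in range(4)],[yaw(P[i]-P[i-1]).round(2) for i in range(4)])
# box
a,b,c,d=160,185,250,260; I=up(a,b,c,d)
m=(I.min(2)>150).astype(np.uint8)
cs,_=cv2.findContours(m,0,2);q=max(cs,key=cv2.contourArea)
full=np.zeros_like(m);cv2.drawContours(full,[q],-1,1,-1)
op=cv2.morphologyEx(full,cv2.MORPH_OPEN,np.ones((120,120),np.uint8))
body=cv2.morphologyEx(full,cv2.MORPH_OPEN,cv2.getStructuringElement(2,(121,121)))
cs,_=cv2.findContours(body,0,2);q2=max(cs,key=cv2.contourArea);r=cv2.boxPoints(cv2.minAreaRect(q2))
P=onplane(f,un(r,a,b),40);print("box rim",P.round(1),P.mean(0).round(1),[np.linalg.norm(P[i]-P[i-1]).round(1) for i in range(4)],[yaw(P[i]-P[i-1]).round(2) for i in range(4)])
kn=cv2.subtract(full,cv2.dilate(body,np.ones((9,9),np.uint8)))
cs,_=cv2.findContours(kn,0,2)
for q3 in sorted(cs,key=cv2.contourArea)[-2:]:
    r3=cv2.minAreaRect(q3);P=onplane(f,un(cv2.boxPoints(r3),a,b),42);print("kn",cv2.contourArea(q3),P.round(1),P.mean(0).round(1))
V=I.copy();cv2.drawContours(V,[q],-1,(0,0,255),1);cv2.drawContours(V,[r.astype(int)],-1,(255,0,0),1);cv2.imwrite("pics/m0.png",V)
E
python3 m0.py
```

```text
lid top corners [[ 565.2 -114.4  120. ]
 [ 577.6 -118.5  120. ]
 [ 541.8 -230.3  120. ]
 [ 529.4 -226.   120. ]] ctr [ 553.5 -172.3  120. ] [np.float64(117.2), np.float64(13.1), np.float64(117.3), np.float64(13.1)] [np.float64(72.2), np.float64(-18.36), np.float64(-107.78), np.float64(161.04)]
rack [ 552.7 -177.3    5. ] [np.float64(162.5), np.float64(72.8), np.float64(163.4), np.float64(73.1)] [np.float64(72.26), np.float64(-18.1), np.float64(-107.65), np.float64(161.18)]
box rim [[452.8 216.   40. ]
 [549.3 203.2  40. ]
 [531.9  81.3  40. ]
 [435.6  94.7  40. ]] [492.4 148.8  40. ] [np.float64(122.5), np.float64(97.3), np.float64(123.2), np.float64(97.2)] [np.float64(81.91), np.float64(-7.53), np.float64(-98.14), np.float64(172.06)]
kn 2557.5 [[536.7 120.8  42. ]
 [555.  118.4  42. ]
 [552.   97.   42. ]
 [533.7  99.4  42. ]] [544.4 108.9  42. ]
kn 2580.0 [[545.6 184.2  42. ]
 [564.  182.2  42. ]
 [561.4 160.4  42. ]
 [543.  162.4  42. ]] [553.5 172.3  42. ]
```

View pics/m0.png

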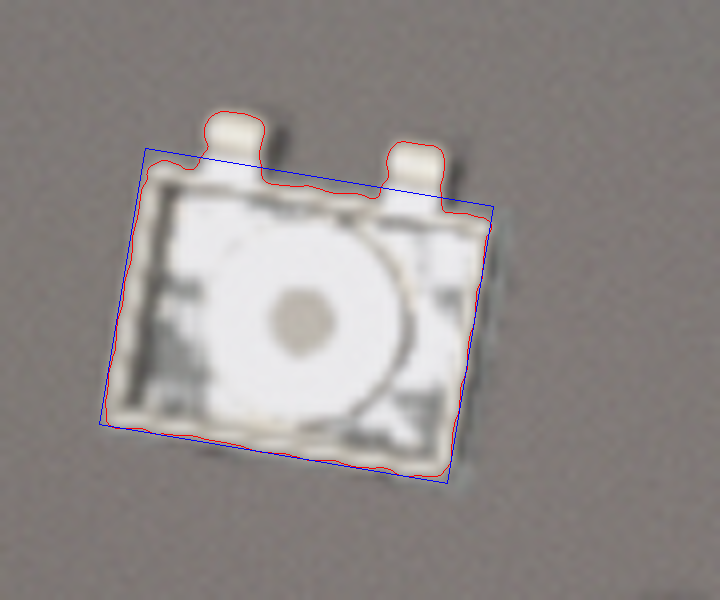

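Measured from the top view: lid top centre is about (553.5,-172.3) with yaw about -18°. The target box hinge is about (549,140.5) with yaw about -8.1°. I'll check both against the side camera and depth.

```bash
cat > m1.py <<'E'
from h import *
ft=pickle.load(open("top0.pkl","rb"));fs=pickle.load(open("side0.pkl","rb"))
K=8
a,b,c,d=260,170,350,280
I=cv2.resize(fs["image"][b:d,a:c],None,fx=K,fy=K,interpolation=cv2.INTER_CUBIC)
m=(I.min(2)>190).astype(np.uint8)
cs,_=cv2.findContours(m,0,2);q=max(cs,key=cv2.contourArea)
r=cv2.approxPolyDP(q,12,True).reshape(-1,2)
mm=cv2.moments(q);cc=np.array([mm['m10'],mm['m01']])/mm['m00']
un=lambda p:(np.array(p)+.5)/K-.5+np.array([a,b])
print(un(r).round(1).tolist());print(onplane(fs,un(r),120).round(1));print("centroid",onplane(fs,[un(cc)],120).round(1))
# side knuckle predicted projections / check box rim corner predicted
import math
def B(x,y,z,o=(548.9,140.5),w=-8.1):
    c,s=math.cos(math.radians(w)),math.sin(math.radians(w));return (o[0]+c*x-s*y,o[1]+s*x+c*y,z)
for f,n,(a,b,c,d) in((fs,"side",(165,150,255,225)),(ft,"top",(160,185,250,260))):
    I=cv2.resize(f["image"][b:d,a:c],None,fx=K,fy=K,interpolation=cv2.INTER_CUBIC)
    L=[[B(-105,-60,40),B(-105,60,40),B(-15,60,40),B(-15,-60,40)]]
    for y0,y1 in((23,41),(-41,-23)):
        L.append([B(0,y0,45),B(0,y1,45)])
        t=np.linspace(0,2*np.pi,40)
        L.append([B(9*np.cos(k),y0,36+9*np.sin(k)) for k in t])
    for l in L:
        p=(proj(f,l)-[a,b]+.5)*K-.5
        cv2.polylines(I,[p.round().astype(int)],len(l)>2,(0,0,255),1)
    cv2.imwrite(f"pics/ov_{n}.png",I)
C=cloud(ft)
for f,n in((ft,"top"),(fs,"side")):
    C=cloud(f).reshape(-1,3)
    w=np.radians(-18);dx=np.array([np.cos(w),np.sin(w)]);dy=np.array([-dx[1],dx[0]])
    rel=C[:,:2]-[553.5,-172.3];u=rel@dx;v=rel@dy
    s=(abs(u)<20)&(abs(v)<45)&(C[:,2]>60)&(C[:,2]<130)
    print(n,"lid pts",s.sum(),"zmax",np.nanpercentile(C[s,2],[50,90,99]).round(1))
    for z0,z1 in((65,80),(80,95),(95,110),(110,125)):
        k=s&(C[:,2]>=z0)&(C[:,2]<z1)
        if k.sum()>5: print(z0,k.sum(),u[k].mean().round(2),np.polyfit(v[k],u[k],1).round(3))
E
python3 m1.py
```

```text
[[293.1, 187.8], [316.2, 214.3], [320.8, 214.1], [297.1, 187.2]]
[[ 563.2 -120.6  120. ]
 [ 528.8 -226.7  120. ]
 [ 536.8 -232.4  120. ]
 [ 572.2 -124.7  120. ]]
centroid [[ 549.2 -180.2  120. ]]
top lid pts 244 zmax [118.6 121.6 123.7]
65 22 -6.31 [-4.0e-03 -6.3e+00]
80 25 -5.99 [-0.01  -6.034]
95 22 -5.84 [-4.000e-03 -5.825e+00]
110 170 -0.48 [-0.006 -0.475]
side lid pts 533 zmax [ 97.3 118.4 119.7]
65 102 -6.28 [-0.01  -6.289]
80 115 -5.88 [-0.01  -5.913]
95 105 -5.77 [-0.006 -5.779]
110 177 -2.21 [-0.01  -2.244]
```

View pics/ov_side.png

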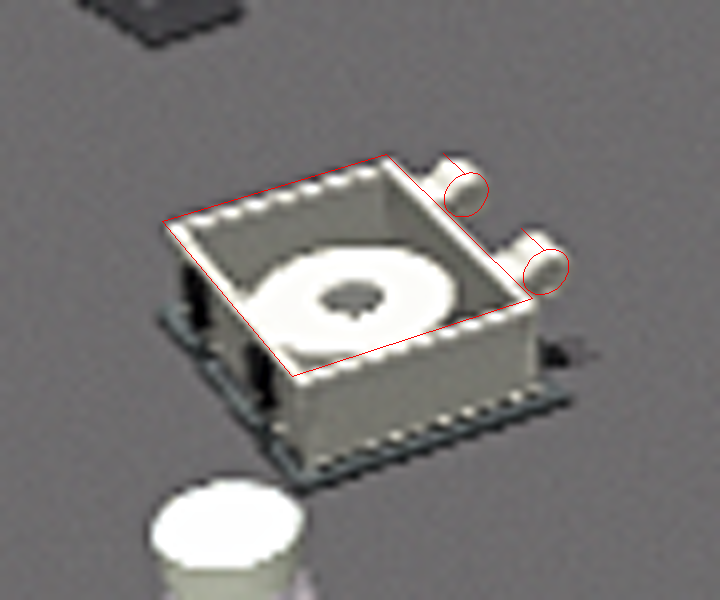

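View pics/ov_top.png

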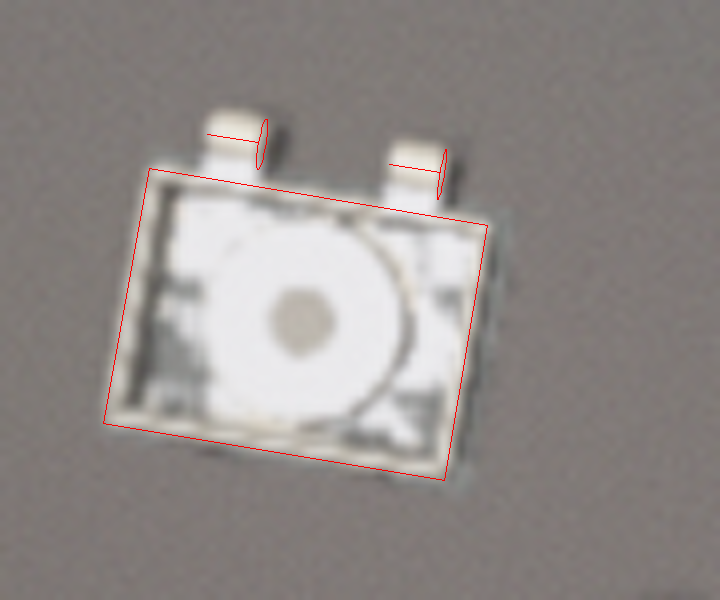

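The overlays agree within about 1.5 mm in the side view and fit tightly in the top view. Lid yaw is -17.8° with no lean. Next I'll work out the approach.

```bash
cat > go.py <<'E'
import sys
from h import *
from bench import bot
x,y,z,zang=map(float,sys.argv[1:5])  # zang: wanted world angle of tool z axis
s=bot.state();R=Ro.from_euler('xyz',s["ee_rot"],degrees=True).as_matrix()
d=R.T@(np.array([x,y,z])-s["position"])
cur=np.degrees(np.arctan2(R[1,2],R[0,2]))
t=-((zang-cur+180)%360-180)
print("t",s["time"],"pos",s["position"].round(2),"zang",cur.round(2),"rot",s["ee_rot"].round(2),"F",s["wrist_force"].round(2),"w",round(s["gripper_width"],1),"q",s["joint_pos"].round(1))
print("SHIFT",d.round(2),"TURN",round(t,2))
E
python3 go.py 553.3 -172.3 233 -17.8
```

```text
t 0.1 pos [222.71 583.4  232.56] zang 69.1 rot [-9.01e+01  1.00e-02 -2.09e+01] F [-0.14 -0.42  0.  ] w 87.3 q [61.9 12.7 87.5  0.  79.9 -7.2]
SHIFT [ 5.7841e+02  4.4000e-01 -5.8806e+02] TURN 86.9
```

apply_moves(rows=[[[10, 0, -10], 1], [[25, 0, -25], 3], [[42, 0, -42], 6], [[60, 0, -60], 9], [[78, 0, -78], 12], [[96, 0, -98], 15], [[115, 0, -117], 18], [[135, 0, -137], 21], [[155, 0, -157], 24], [[175, 0, -177], 27], [[195, 0, -197], 30], [[215, 0, -217], 33], [[235, 0, -238], 36], [[255, 0, -258], 39], [[275, 0, -279], 42], [[295, 0, -300], 45], [[315, 0, -320], 48], [[335, 0, -340], 51], [[355, 0, -360], 54], [[375, 0, -381], 57]], claw=0.5, grip_force=10)

```text
time: 1.77
position: [437.5, 92.8, 233.3]
ee_rot: [-90.0, 0.0, -78.0]
wrist_force: [0.4, 0.1, -0.2]
gripper_width: 43.2
```

```bash
python3 go.py 553.3 -172.3 200 -17.8
```

```text
t 1.7667 pos [437.48  92.84 233.3 ] zang 11.95 rot [-9.001e+01  1.000e-02 -7.805e+01] F [ 0.4   0.11 -0.24] w 43.2 q [  1.9 -12.6 112.7   0.   79.9 -10.1]
SHIFT [283.38  33.25  58.41] TURN 29.75
```

apply_moves(rows=[[[20, 0, 4], 2], [[40, 0, 8], 4], [[60, 0, 12], 6], [[80, 0, 16], 8], [[100, 2, 20], 10], [[120, 4, 25], 12], [[140, 7, 29], 14], [[160, 11, 33], 16], [[180, 15, 37], 18], [[200, 19, 41], 20], [[220, 23, 45], 23], [[240, 27, 49], 25], [[255, 30, 53], 27], [[268, 33, 55], 28.5], [[278, 33, 57.5], 29.5], [[282, 33, 58.4], 29.7], [[283.4, 33, 58.4], 29.7], [[283.4, 33, 58.4], 29.7]])

```text
time: 3.27
position: [553.9, -170.6, 200.7]
ee_rot: [-90.0, 0.0, -107.6]
wrist_force: [0.4, -0.5, 1.1]
gripper_width: 43.5
```

```bash
python3 go.py 553.3 -172.3 101 -17.8; cat > snap.py <<'E'
import sys
from h import *
from bench import bot
k=sys.argv[1]
for n in ("top","side"):
    f=bot.grab_frame(n);pickle.dump(f,open(f"{n}{k}.pkl","wb"));cv2.imwrite(f"pics/{n}{k}.png",f["image"])
E
python3 snap.py 1
python3 - <<'E'
from h import *
for n,(a,b,c,d) in dict(top=(265,160,375,250),side=(250,140,360,270)).items():
    f=pickle.load(open(n+"1.pkl","rb"));cv2.imwrite(f"pics/{n}1c.png",cv2.resize(f["image"][b:d,a:c],None,fx=4,fy=4,interpolation=cv2.INTER_CUBIC))
E
```

```text
t 3.2667 pos [ 553.88 -170.56  200.69] zang -17.57 rot [-9.0000e+01  1.0000e-02 -1.0757e+02] F [ 0.37 -0.52  1.07] w 43.5 q [-24.9   7.9  96.4   0.   75.7  -7.3]
SHIFT [ 1.850e+00  9.969e+01 -2.000e-02] TURN 0.23
```

View pics/side1c.png

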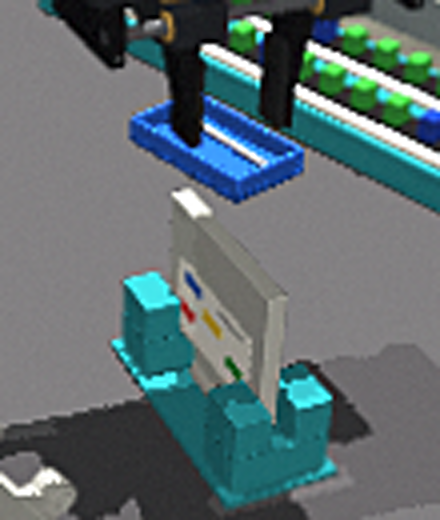

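The side picture shows the open fingers (tips near (298,176) and (319,171)) straddling the upright lid. Next is a numeric check of the finger midpoint against the calibration.

```bash
python3 - <<'E'
from h import *
f=pickle.load(open("side1.pkl","rb"))
w=np.radians(-17.6);dx=np.array([np.cos(w),np.sin(w),0])
T=np.array([553.9,-170.6,190])
for k in(-21.7,0,21.7): print(proj(f,T+dx*k).round(1))
# inner sides of fingers in depth
C=cloud(f).reshape(-1,3);dy=np.array([-dx[1],dx[0],0])
u=(C-T)@dx;v=(C-T)@dy;s=(abs(v)<25)&(C[:,2]>185)&(C[:,2]<215)&(abs(u)<60)
h,e=np.histogram(u[s],np.arange(-60,61,4));print(list(zip(e.astype(int),h)))
for sd in(s&(u<0),s&(u>0)):print(u[sd].mean().round(1),v[sd].mean().round(1),C[sd,2].min().round(1),np.percentile(v[sd],[5,95]).round(1))
E
```

```text
[[298.1 173.1]]
[[307.3 171.1]]
[[316.3 169.2]]
[(np.int64(-60), np.int64(0)), (np.int64(-56), np.int64(0)), (np.int64(-52), np.int64(0)), (np.int64(-48), np.int64(0)), (np.int64(-44), np.int64(0)), (np.int64(-40), np.int64(0)), (np.int64(-36), np.int64(2)), (np.int64(-32), np.int64(65)), (np.int64(-28), np.int64(18)), (np.int64(-24), np.int64(11)), (np.int64(-20), np.int64(0)), (np.int64(-16), np.int64(0)), (np.int64(-12), np.int64(0)), (np.int64(-8), np.int64(0)), (np.int64(-4), np.int64(0)), (np.int64(0), np.int64(0)), (np.int64(4), np.int64(0)), (np.int64(8), np.int64(0)), (np.int64(12), np.int64(0)), (np.int64(16), np.int64(0)), (np.int64(20), np.int64(61)), (np.int64(24), np.int64(25)), (np.int64(28), np.int64(12)), (np.int64(32), np.int64(0)), (np.int64(36), np.int64(0)), (np.int64(40), np.int64(0)), (np.int64(44), np.int64(0)), (np.int64(48), np.int64(0)), (np.int64(52), np.int64(0)), (np.int64(56), np.int64(0))]
-28.8 -3.5 188.5 [-11.1  10.5]
24.0 -4.0 188.6 [-11.3   8.5]
```

apply_moves(rows=[[[0.5, 5, 0], 0.2], [[1, 14, 0], 0.2], [[1.8, 24, 0], 0.2], [[1.8, 34, 0], 0.2], [[1.8, 44, 0], 0.2], [[1.8, 54, 0], 0.2], [[1.8, 63, 0], 0.2], [[1.8, 71, 0], 0.2], [[1.8, 79, 0], 0.2], [[1.8, 86, 0], 0.2], [[1.8, 92, 0], 0.2], [[1.8, 96, 0], 0.2], [[1.8, 98.5, 0], 0.2], [[1.8, 99.5, 0], 0.2], [[1.8, 99.5, 0], 0.2], [[1.8, 99.5, 0], 0.2]])

```text
time: 4.7
position: [553.6, -172.6, 101.4]
ee_rot: [-90.0, -0.0, -107.8]
wrist_force: [0.6, 0.1, 0.6]
gripper_width: 43.2
```

```bash
python3 go.py 553.3 -172.3 101 -17.8; python3 snap.py 2
python3 - <<'E'
from h import *
for n,(a,b,c,d) in dict(side=(250,140,360,270)).items():
    f=pickle.load(open(n+"2.pkl","rb"));cv2.imwrite(f"pics/{n}2c.png",cv2.resize(f["image"][b:d,a:c],None,fx=4,fy=4,interpolation=cv2.INTER_CUBIC))
E
```

```text
t 4.7 pos [ 553.6  -172.58  101.43] zang -17.8 rot [-8.996e+01 -1.000e-02 -1.078e+02] F [0.57 0.14 0.65] w 43.2 q [-25.1  13.9 100.9  -0.   65.1  -7.3]
SHIFT [-0.17  0.43 -0.37] TURN 0.0
```

View pics/side2c.png

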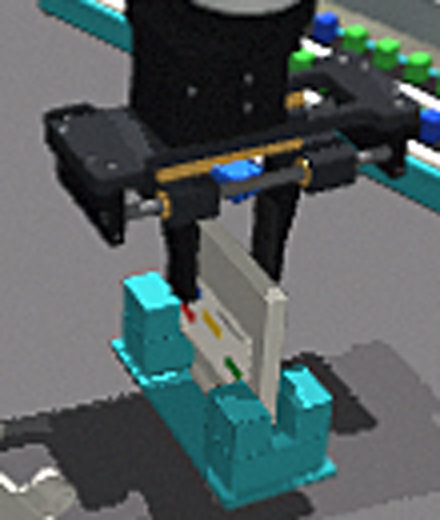

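The fingers straddle the plate's plain upper part around (300,200)–(318,205). I'll close gently in stages.

apply_moves(rows=[[[0, 0.4, 0], 0], [[0, 0.4, 0], 0], [[0, 0.4, 0], 0], [[0, 0.4, 0], 0]], claw=0.81, grip_force=10)

```text
time: 5.13
position: [553.4, -172.4, 100.7]
ee_rot: [-90.0, -0.0, -107.8]
wrist_force: [0.0, 0.2, -0.1]
gripper_width: 24.4
```

apply_moves(rows=[[[0, 0, 0], 0], [[0, 0, 0], 0], [[0, 0, 0], 0], [[0, 0, 0], 0], [[0, 0, 0], 0], [[0, 0, 0], 0]], claw=0.85)

```text
time: 5.63
position: [553.3, -172.4, 100.6]
ee_rot: [-90.0, 0.0, -107.8]
wrist_force: [0.9, -0.7, 0.1]
gripper_width: 12.9
```

apply_moves(rows=[[[0, 0, 0], 0], [[0, 0, 0], 0], [[0, 0, 0], 0], [[0, 0, 0], 0], [[0, 0, 0], 0], [[0, 0, 0], 0]], claw=1.0, grip_force=10)

```text
time: 6.13
position: [553.3, -172.4, 100.6]
ee_rot: [-90.0, -0.0, -107.8]
wrist_force: [-0.8, -0.3, 0.2]
gripper_width: 12.2
```

```bash
python3 go.py 553.3 -172.3 101 -17.8
```

```text
t 6.1333 pos [ 553.32 -172.41  100.62] zang -17.8 rot [ -90.    -0.  -107.8] F [-0.8  -0.34  0.24] w 12.2 q [-25.1  14.  100.9  -0.   65.1  -7.3]
SHIFT [-0.1  -0.38 -0.06] TURN 0.0
```

apply_moves(rows=[[[0, -1, 0], 0], [[0, -3, 0], 0], [[0, -6, 0], 0], [[0, -10, 0], 0], [[0, -15, 0], 0], [[0, -20, 0], 0], [[0, -26, 0], 0], [[0, -32, 0], 0], [[0, -39, 0], 0], [[0, -46, 0], 0], [[0, -53, 0], 0], [[0, -60, 0], 0], [[0, -68, 0], 0], [[0, -76, 0], 0], [[0, -84, 0], 0], [[0, -91, 0], 0], [[0, -96, 0], 0], [[0, -99, 0], 0], [[0, -100, 0], 0], [[0, -100, 0], 0]])

```text
time: 7.8
position: [553.3, -172.5, 200.8]
ee_rot: [-90.0, -0.0, -107.8]
wrist_force: [0.2, 0.2, -0.5]
gripper_width: 12.0
```

```bash
python3 go.py 548.9 140.5 200 -8.1; python3 snap.py 3
python3 - <<'E'
from h import *
for n,(a,b,c,d) in dict(side=(250,90,360,270)).items():
    f=pickle.load(open(n+"3.pkl","rb"));cv2.imwrite(f"pics/{n}3c.png",cv2.resize(f["image"][b:d,a:c],None,fx=3,fy=3,interpolation=cv2.INTER_CUBIC))
E
```

```text
t 7.8 pos [ 553.34 -172.45  200.76] zang -17.8 rot [ -89.99   -0.   -107.8 ] F [ 0.18  0.23 -0.49] w 12.0 q [-25.1   7.9  96.4  -0.   75.7  -7.3]
SHIFT [-296.61    0.73  -99.9 ] TURN -9.7
```

View pics/side3c.png

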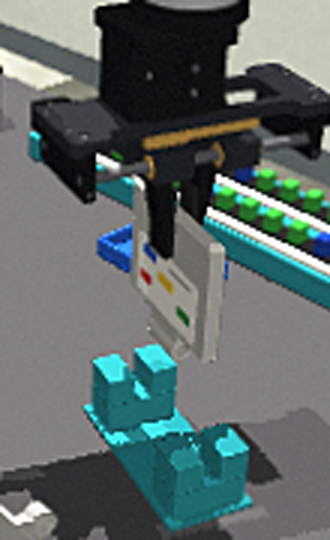

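View pics/top3.png

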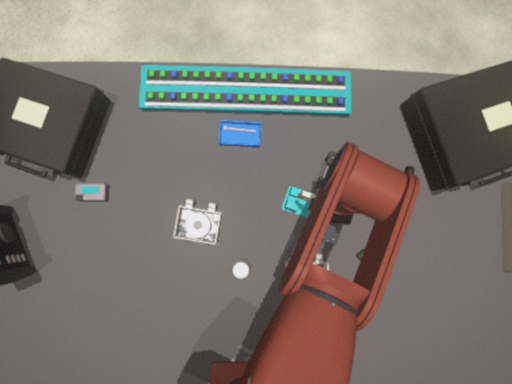

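The lid is held clear of the rack at (310,190). The top view shows the arm hiding part of it, with one lid end visible at (308,194). I'll carry it over to the box.

apply_moves(rows=[[[-3, 0, -1], 0], [[-9, 0, -3], -0.3], [[-19, 0, -6.5], -0.6], [[-33, 0, -11], -1], [[-50, 0, -17], -1.6], [[-69, 0, -23], -2.2], [[-89, 0, -30], -2.8], [[-109, 0, -37], -3.5], [[-129, 0, -43], -4.2], [[-149, 0, -50], -4.9], [[-169, 0, -57], -5.6], [[-189, 0, -64], -6.3], [[-209, 0, -70], -7], [[-229, 0, -77], -7.7], [[-248, 0, -84], -8.4], [[-265, 0, -89], -9], [[-279, 0, -94], -9.4], [[-289, 0, -97.5], -9.7], [[-295, 0, -99.5], -9.7], [[-296.5, 0, -100], -9.7]])

```text
time: 9.57
position: [548.3, 142.0, 200.6]
ee_rot: [-90.0, 0.0, -98.0]
wrist_force: [0.3, -0.2, -2.0]
gripper_width: 12.0
```

apply_moves(rows=[[[0, 0, 0], 0], [[0, 0, 0], 0], [[0, 0, 0], 0], [[0, 0, 0], 0], [[0, 0, 0], 0], [[0, 0, 0], 0]])

```text
time: 10.07
position: [548.9, 140.0, 200.7]
ee_rot: [-90.0, -0.0, -98.1]
wrist_force: [-0.1, -0.9, -1.9]
gripper_width: 11.9
```

```bash
python3 go.py 548.9 140.5 200 -8.1; python3 snap.py 4
python3 - <<'E'
from h import *
for n,(a,b,c,d) in dict(side=(160,80,270,230),top=(150,150,260,250)).items():
    f=pickle.load(open(n+"4.pkl","rb"));cv2.imwrite(f"pics/{n}4c.png",cv2.resize(f["image"][b:d,a:c],None,fx=4 if n=="side" else 6,fy=4 if n=="side" else 6,interpolation=cv2.INTER_CUBIC))
E
```

```text
t 10.0667 pos [548.86 139.98 200.66] zang -8.15 rot [-90.    -0.   -98.15] F [-0.1  -0.89 -1.91] w 11.9 q [ 6.3  6.1 98.4 -0.  75.5 14.5]
SHIFT [-0.52  0.66 -0.04] TURN -0.05
```

View pics/side4c.png

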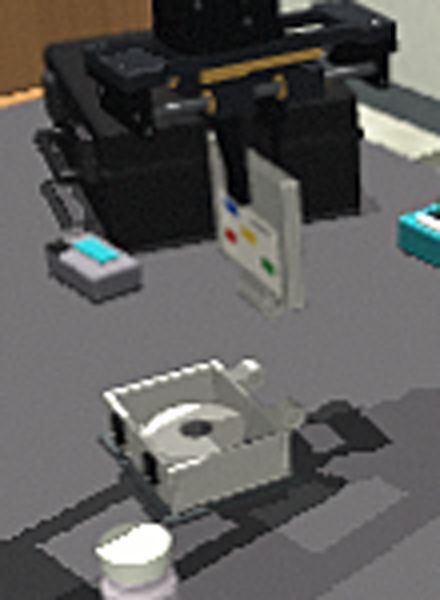

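View pics/top4c.png

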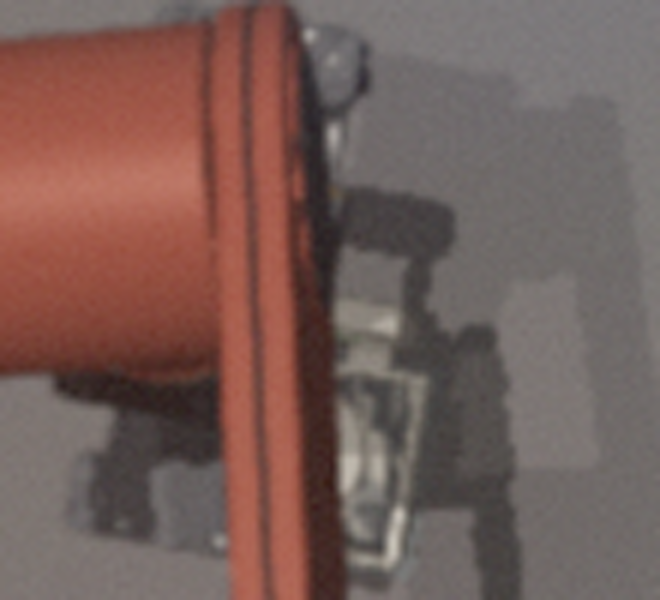

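Top view is blocked by the arm (red link over (150–205,150–250)). The side view shows the lid upright at (225,130), card towards the robot side and over the box, with both knuckles at (222,173) and (232,183). I'll compare lid and box face planes within the side camera's depth.

```bash
cat > rel.py <<'E'
import sys
from h import *
k=sys.argv[1];tcp=np.array(list(map(float,sys.argv[2:5])));W=float(sys.argv[5])
def frame(C,o,w):
    w=np.radians(w);dx=np.array([np.cos(w),np.sin(w)]);dy=np.array([-dx[1],dx[0]])
    r=C[:,:2]-np.array(o);return r@dx,r@dy,C[:,2]
def line(s,a,b,n):
    if s.sum()<6: print(n,"few",s.sum());return
    m=s.copy();
    for _ in range(4):
        c=np.polyfit(b[m],a[m],1);e=a-np.polyval(c,b);m=s&(abs(e)<2.5)
    print(n,m.sum(),"off",c[1].round(2),"yaw",np.degrees(np.arctan(-c[0])).round(2),"sd",e[m].std().round(2))
O=(548.9,140.5)
for kk,nm in((("0"),"side"),(k,"side"),("0","top")):
    f=pickle.load(open(f"{nm}{kk}.pkl","rb"));C=cloud(f).reshape(-1,3)
    u,v,z=frame(C,O,-8.1)
    print("== box",nm,kk)
    line((abs(u+105)<5)&(abs(v)<50)&(z>8)&(z<33),u,v,"front wall u(-105)")
    line((abs(v+60)<5)&(u>-98)&(u<-20)&(z>8)&(z<33),v,u+60,"-y wall v(-60)")
    line((abs(u+105)<4)&(abs(v)<50)&(z>37)&(z<44),u,v,"front rim u")
    s=(abs(u)<9)&(abs(v)<45)&(abs(v)>20)&(z>20);print("knuckle pts",s.sum(), "z pct",np.percentile(z[s],[50,95]).round(1) if s.sum() else "")
    s=(u>-104)&(u<-16)&(abs(abs(v)-59)<1.2)&(z>30);print("rim z",np.median(z[s]).round(2),s.sum())
    s=(abs(u+60)<20)&(abs(v)<20)&(z>10);print("disc z",np.nanmedian(z[s]).round(2))
    s=(abs(u+170)<25)&(abs(v)<60);print("bench z",np.nanmedian(z[s]).round(2))
    if kk!="0":
        u,v,z=frame(C,tcp[:2],W);zb=tcp[2]-85.6;z=z-zb
        print("== lid (TCP frame, bore guess z",zb,")")
        line((abs(u+6)<5)&(abs(v)<50)&(z>20)&(z<75)&~((abs(v)<16)&(z>60)),u,v,"face u(-6)")
        line((abs(u+6)<5)&(abs(v)<50)&(z>20)&(z<75)&~((abs(v)<16)&(z>60)),u,z-48,"face tilt u vs z")
        line((abs(v+58)<5)&(abs(u)<5)&(z>20)&(z<100),v,z-60,"end v(-58)")
        for h in(25,35,45,55,65):
            s=(abs(u+6)<4)&(abs(z-h)<5)&(abs(v)<80);print("z",h,"v range",np.percentile(v[s],[0,2,98,100]).round(1))
        s=(abs(u)<12)&(abs(v)<80)&(z>-20)&(z<14);print("knuckle",s.sum(),"v",np.percentile(v[s],[2,50,98]).round(1),"z",np.percentile(z[s],[2,50]).round(1))
        for a,b in((-55,-40),(-40,-25),(25,40),(40,55)):
            s=(abs(u)<8)&(v>a)&(v<b)&(z>5)&(z<120);print("v",a,"zlow/high",np.percentile(z[s],[0,2,98,100]).round(1) if s.sum() else "")
E
python3 rel.py 4 548.86 139.98 200.66 -8.15
```

```text
== box side 0
front wall u(-105) 59 off -105.41 yaw 1.1 sd 0.98
-y wall v(-60) 178 off -60.93 yaw 0.44 sd 1.2
front rim u 19 off -102.72 yaw -1.21 sd 1.03
knuckle pts 82 z pct [38.8 43.3]
rim z 36.56 33
disc z 24.19
bench z -2.04
== box side 4
front wall u(-105) 60 off -105.39 yaw 0.91 sd 1.01
-y wall v(-60) 183 off -61.18 yaw 0.17 sd 1.23
front rim u 19 off -102.79 yaw -0.8 sd 1.21
knuckle pts 934 z pct [331.2 471.6]
rim z 36.26 38
disc z 301.83
bench z -1.95
== lid (TCP frame, bore guess z 115.06 )
face u(-6) 253 off -6.58 yaw 0.29 sd 0.75
face tilt u vs z 253 off -6.55 yaw -0.3 sd 0.76
end v(-58) 93 off -58.49 yaw -1.05 sd 0.97
z 25 v range [-60.  -59.5  49.2  52.3]
z 35 v range [-61.2 -60.2  51.6  54.8]
z 45 v range [-59.4 -58.7  52.2  56.8]
z 55 v range [-63.2 -60.2  52.   54.1]
z 65 v range [-60.3 -59.1  49.8  51.9]
knuckle 68 v [-22.8 -11.8  16.3] z [-7.9  2.2]
v -55 zlow/high [ 14.8  16.4 104.1 104.6]
v -40 zlow/high [ 16.5  19.5 104.2 104.3]
v 25 zlow/high [15.  15.9 87.2 90.4]
v 40 zlow/high [ 17.1  18.6  99.7 102.5]
== box top 0
front wall u(-105) 17 off -100.27 yaw 0.04 sd 0.08
-y wall v(-60) 17 off -60.29 yaw 0.63 sd 0.63
front rim u 36 off -102.51 yaw -0.18 sd 0.88
knuckle pts 88 z pct [43.2 47.6]
rim z 39.64 58
disc z 25.82
bench z 0.0
```

```bash
cat > ov.py <<'E'
import sys
from h import *
k=sys.argv[1];tcp=list(map(float,sys.argv[2:5]));W=float(sys.argv[5]);bz=float(sys.argv[6]) if len(sys.argv)>6 else 85.6
crop=list(map(int,sys.argv[7].split(","))) if len(sys.argv)>7 else (190,95,250,205)
def fr(o,w):
    w=np.radians(w);c,s=np.cos(w),np.sin(w)
    return lambda x,y,z:(o[0]+c*x-s*y,o[1]+s*x+c*y,o[2]+z)
L=fr((tcp[0],tcp[1],tcp[2]-bz),W);B=fr((548.9,140.5,0),-8.1)
f=pickle.load(open(f"side{k}.pkl","rb"));K=7 if crop[3]-crop[1]<86 else 5
a,b,c,d=crop
I=cv2.resize(f["image"][b:d,a:c],None,fx=K,fy=K,interpolation=cv2.INTER_CUBIC)
t=np.linspace(0,2*np.pi,40)
G=[([L(-6,-58,15),L(-6,58,15),L(-6,58,105),L(-6,-58,105)],(0,0,255)),([L(6,-58,15),L(-6,-58,15),L(-6,-58,105),L(6,-58,105)],(0,0,255)),
([L(9*np.cos(q),-20,9*np.sin(q)) for q in t],(0,0,255)),([L(9*np.cos(q),20,9*np.sin(q)) for q in t],(0,0,255)),
([B(-105,-60,40),B(-105,60,40),B(-15,60,40),B(-15,-60,40)],(255,0,0)),([B(-105,-60,0),B(-105,-60,40),B(-15,-60,40),B(-15,-60,0)],(255,0,0))]
for y in(23,-41):G.append(([B(9*np.cos(q),y,36+9*np.sin(q)) for q in t],(255,0,0)))
for g,col in G:
    p=(proj(f,g)-[a,b]+.5)*K-.5
    cv2.polylines(I,[(p*16).round().astype(int)],True,col,1,cv2.LINE_AA,4)
cv2.imwrite(f"pics/ovl{k}.png",I);print(I.shape)
E
python3 ov.py 4 548.86 139.98 200.66 -8.15
```

```text
(550, 300, 3)
```

View pics/ovl4.png

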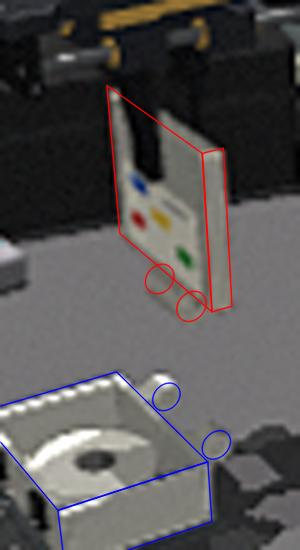

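```bash
sed -i 's/K=7 if .*/K=int(sys.argv[8]) if len(sys.argv)>8 else 5/' ov.py
python3 ov.py 4 548.86 139.98 200.66 -8.15 85.6 205,105,245,165 10; mv pics/ovl4.png pics/ovl4a.png
python3 ov.py 4 548.86 139.98 200.66 -8.15 85.6 185,160,245,205 12; mv pics/ovl4.png pics/ovl4b.png
```

```text
(600, 400, 3)
(540, 720, 3)
```

View pics/ovl4a.png

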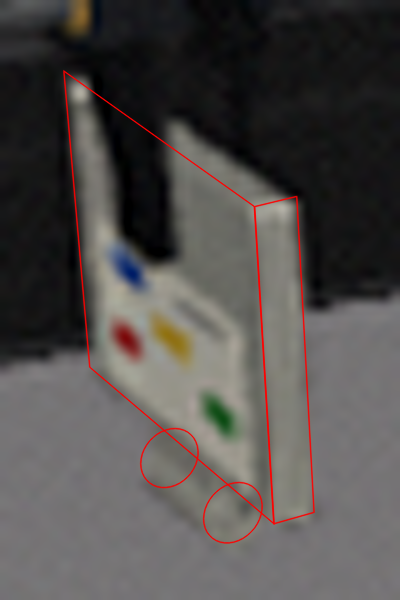

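View pics/ovl4b.png

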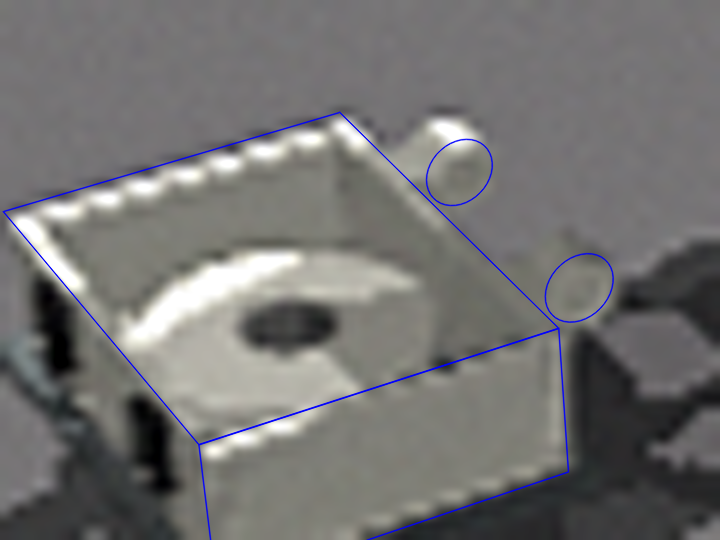

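```bash
python3 - <<'E'
from h import *
def fr(C,o,w):
    w=np.radians(w);dx=np.array([np.cos(w),np.sin(w)]);dy=np.array([-dx[1],dx[0]]);r=C[:,:2]-np.array(o[:2]);return r@dx,r@dy,C[:,2]-o[2]
for k,o,w in(("0",(553.3,-172.4,15),-17.8),("3",(553.34,-172.45,115.16),-17.8),("4",(548.86,139.98,115.06),-8.15)):
    f=pickle.load(open(f"side{k}.pkl","rb"));C=cloud(f).reshape(-1,3);u,v,z=fr(C,o,w)
    s=(abs(u)<4)&(abs(v)<52)&(abs(z-105)<8);print(k,"top face z",s.sum(),np.median(z[s]).round(2))
    s=(abs(u+6)<5)&(abs(v)<50)&(z>35)&(z<75)&~((abs(v)<16)&(z>60))
    A=np.c_[v[s],z[s]-55,np.ones(s.sum())];c=np.linalg.lstsq(A,u[s],rcond=None)[0];print("  face: yaw",np.degrees(-np.arctan(c[0])).round(2),"tilt",np.degrees(np.arctan(c[1])).round(2),"u",c[2].round(2))
    s=(abs(v+58)<4)&(abs(u)<4.5)&(z>45)&(z<100);print("  end v",v[s].mean().round(2),s.sum())
    # colour blobs on card -> intersect rays with the predicted face plane
    I=f["image"];h=cv2.cvtColor(I,cv2.COLOR_BGR2HSV)
    g=np.zeros(I.shape[:2],bool).ravel();g[(abs(u+6)<8)&(abs(v)<50)&(z>15)&(z<80)]=1;g=g.reshape(I.shape[:2])
    for n,a,b in(("red",0,8),("yel",18,32),("green",45,80),("blue",105,130)):
        m=g&(h[...,0]>=a)&(h[...,0]<=b)&(h[...,1]>120)
        yy,xx=np.nonzero(m)
        if len(xx)<2: continue
        wt=h[...,1][m].astype(float);p=[(xx*wt).sum()/wt.sum(),(yy*wt).sum()/wt.sum()]
        r,t=rays(f,[p]);wr=np.radians(w);dx=np.array([np.cos(wr),np.sin(wr),0]);P0=np.array(o)-6*dx
        X=t+r[0]*((P0-t)@dx)/(r[0]@dx);U=fr(X[None],o,w);print("  ",n,len(xx),"v,z",U[1].round(2),U[2].round(2))
    for nm,c in(("rack",(553,-172)),("box",(549,140))):
        for dd in((-170,0),(0,-130),(-120,-100),(100,0)):
            s=np.hypot(C[:,0]-c[0]-dd[0],C[:,1]-c[1]-dd[1])<20;s&=abs(C[:,2])<8
            if s.sum()>20:print("  bench",nm,dd,np.median(C[s,2]).round(2))
E
```

```text
0 top face z 97 103.32
  face: yaw 0.43 tilt 0.99 u -6.1
  end v -59.32 78
   red 10 v,z [28.7] [35.02]
   yel 14 v,z [-1.4] [47.32]
   green 9 v,z [-29.65] [35.37]
   blue 7 v,z [22.91] [58.16]
  bench rack (-170, 0) 1.67
  bench rack (0, -130) -1.39
  bench rack (-120, -100) -1.43
  bench rack (100, 0) -2.06
  bench box (-170, 0) -2.05
  bench box (0, -130) -1.69
  bench box (-120, -100) -1.77
  bench box (100, 0) -1.53
3 top face z 50 103.17
  face: yaw 0.1 tilt 0.73 u -6.35
  end v -58.93 94
   red 8 v,z [29.4] [33.76]
   yel 16 v,z [-1.91] [46.24]
   green 9 v,z [-29.69] [34.13]
   blue 12 v,z [24.8] [57.67]
  bench rack (-170, 0) 2.09
  bench rack (0, -130) -1.3
  bench rack (-120, -100) -1.34
  bench rack (100, 0) -2.02
  bench box (-170, 0) -1.97
  bench box (0, -130) -1.61
  bench box (-120, -100) -1.79
  bench box (100, 0) -1.9
4 top face z 26 103.85
  face: yaw 0.31 tilt 0.61 u -6.54
  end v -58.39 61
   red 4 v,z [28.06] [34.01]
   yel 7 v,z [-1.7] [47.03]
   green 4 v,z [-28.99] [34.88]
   blue 5 v,z [20.6] [59.98]
  bench rack (-170, 0) 1.56
  bench rack (0, -130) -1.36
  bench rack (-120, -100) -1.25
  bench rack (100, 0) -1.81
  bench box (-170, 0) -1.99
  bench box (0, -130) -1.35
  bench box (-120, -100) -1.81
  bench box (100, 0) -1.68
```

The lid's bore sits at TCP z − 85.6 in the rack and lifted views alike, so there is no slip. Lid and box planes share the same side-camera bias and agree within about 0.5 mm. I'll descend to just above the knuckles first.

```bash
python3 go.py 548.9 140.3 143 -8.1
```

```text
t 10.1667 pos [548.81 140.16 200.65] zang -8.13 rot [-90.    -0.   -98.13] F [ 1.39  0.01 -1.37] w 12.2 q [ 6.4  6.1 98.4 -0.  75.5 14.5]
SHIFT [-0.16 57.65  0.07] TURN -0.03
```

apply_moves(rows=[[[-0.1, 1, 0], 0], [[-0.2, 3, 0], 0], [[-0.2, 6, 0], 0], [[-0.2, 10, 0], 0], [[-0.2, 14.5, 0.1], 0], [[-0.2, 19, 0.1], 0], [[-0.2, 24, 0.1], 0], [[-0.2, 29, 0.1], 0], [[-0.2, 34, 0.1], 0], [[-0.2, 39, 0.1], 0], [[-0.2, 43.5, 0.1], 0], [[-0.2, 48, 0.1], 0], [[-0.2, 51.5, 0.1], 0], [[-0.2, 54.5, 0.1], 0], [[-0.2, 56.5, 0.1], 0], [[-0.2, 57.4, 0.1], 0], [[-0.2, 57.6, 0.1], 0], [[-0.2, 57.6, 0.1], 0], [[-0.2, 57.6, 0.1], 0], [[-0.2, 57.6, 0.1], 0]])

```text
time: 11.83
position: [549.1, 140.6, 143.3]
ee_rot: [-90.0, 0.0, -98.1]
wrist_force: [0.2, -1.1, -2.2]
gripper_width: 11.7
```

```bash
python3 go.py 548.9 140.3 121.6 -8.1; python3 snap.py 5;  P=$(python3 -c "
from bench import bot;p=bot.state()['position'];print(*p.round(2))"); echo $P; python3 ov.py 5 $P -8.1 85.6 190,120,250,210 6; python3 rel.py 5 $P -8.1 | sed -n '/side 5/,/== box top/p' | grep -v range
```

```text
t 11.8333 pos [549.08 140.65 143.34] zang -8.1 rot [-8.997e+01  1.000e-02 -9.810e+01] F [ 0.23 -1.07 -2.2 ] w 11.7 q [  6.4   9.4 101.3  -0.   69.3  14.5]
SHIFT [ 0.37 21.74 -0.14] TURN -0.0
549.03 140.65 143.25
(540, 360, 3)
== box side 5
front wall u(-105) 56 off -105.23 yaw 0.94 sd 0.9
-y wall v(-60) 181 off -61.08 yaw 0.34 sd 1.19
front rim u 19 off -102.53 yaw -0.43 sd 0.91
knuckle pts 846 z pct [279.6 416.6]
rim z 36.29 37
disc z 242.76
bench z -1.89
== lid (TCP frame, bore guess z 57.650000000000006 )
face u(-6) 226 off -6.54 yaw 0.34 sd 0.7
face tilt u vs z 226 off -6.51 yaw -0.18 sd 0.72
end v(-58) 83 off -59.06 yaw -0.74 sd 1.03
knuckle 105 v [-42.8 -16.8  36.6] z [-19.7  -5.7]
v -55 zlow/high [ 17.1  18.2 104.2 104.5]
v -40 zlow/high [ 16.3  20.1 104.3 104.4]
v 25 zlow/high [16.8 16.8 84.5 86.6]
v 40 zlow/high [ 16.9  17.  101.9 103.3]
== box top 0
```

View pics/ovl5.png

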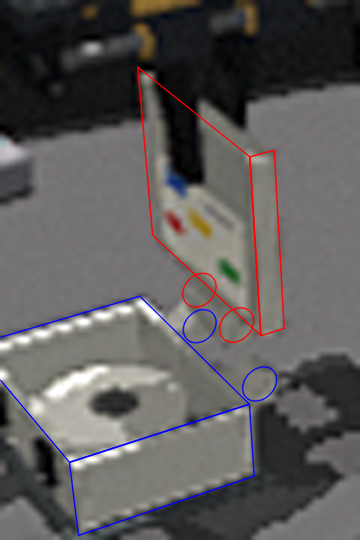

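View pics/top5.png

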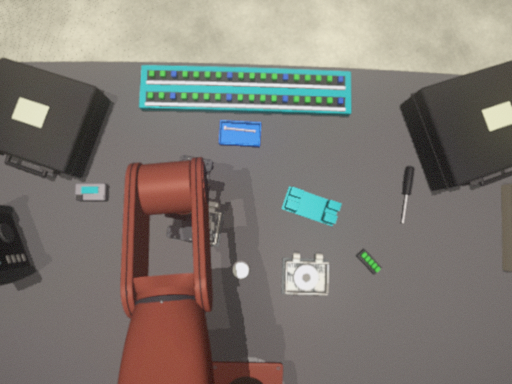

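The side overlay shows the lid's knuckle just above the gap, near (229,174) and between the box knuckles. The lid/box face offsets are 98.9 (should be 99) and 2.2 (should be 2). I'll lower it slowly.

apply_moves(rows=[[[0.2, 0.7, -0.1], 0], [[0.2, 2, -0.1], 0], [[0.2, 3.5, -0.1], 0], [[0.2, 5, -0.1], 0], [[0.2, 6.5, -0.1], 0], [[0.2, 8, -0.1], 0], [[0.2, 9.5, -0.1], 0], [[0.2, 10.5, -0.1], 0], [[0.2, 11, -0.1], 0], [[0.2, 11, -0.1], 0]])

```text
time: 12.77
position: [548.7, 140.4, 131.8]
ee_rot: [-90.0, -0.0, -98.1]
wrist_force: [0.7, 0.7, -1.0]
gripper_width: 11.7
```

```bash
python3 go.py 548.9 140.3 121.6 -8.1
```

```text
t 12.7667 pos [548.66 140.43 131.85] zang -8.1 rot [-9.002e+01 -1.000e-02 -9.810e+01] F [ 0.71  0.66 -1.05] w 11.7 q [  6.4  10.1 101.8  -0.   68.1  14.5]
SHIFT [ 0.1  10.25  0.26] TURN 0.0
```

No contact shows in the forces. I'll go down the remaining 10.3 mm.

apply_moves(rows=[[[0, 0.7, 0.1], 0], [[0, 1.8, 0.1], 0], [[0, 3.2, 0.1], 0], [[0, 4.6, 0.1], 0], [[0, 6, 0.1], 0], [[0, 7.4, 0.1], 0], [[0, 8.6, 0.1], 0], [[0, 9.6, 0.1], 0], [[0, 10.2, 0.1], 0], [[0, 10.2, 0.1], 0], [[0, 10.2, 0.1], 0], [[0, 10.2, 0.1], 0]])

```text
time: 13.77
position: [548.9, 140.4, 121.9]
ee_rot: [-90.0, 0.0, -98.1]
wrist_force: [0.2, 0.9, -1.1]
gripper_width: 11.8
```

```bash
python3 go.py 548.9 140.3 121.6 -8.1; python3 snap.py 6;  P=$(python3 -c "
from bench import bot;p=bot.state()['position'];print(*p.round(2))"); echo $P; python3 ov.py 6 $P -8.1 85.6 200,135,250,195 10; python3 rel.py 6 $P -8.1 | sed -n '/side 6/,/== box top/p' | grep -v range;python3 go.py 548.9 140.3 121.6 -8.1
```

```text
t 13.7667 pos [548.9  140.44 121.91] zang -8.1 rot [-90.    0.  -98.1] F [ 0.15  0.9  -1.13] w 11.8 q [  6.4  10.8 102.1   0.   67.   14.5]
SHIFT [0.13 0.31 0.02] TURN -0.0
548.95 140.43 121.95
(600, 500, 3)
== box side 6
front wall u(-105) 59 off -105.26 yaw 0.68 sd 0.96
-y wall v(-60) 176 off -61.01 yaw 0.22 sd 1.18
front rim u 21 off -102.85 yaw -1.19 sd 1.13
knuckle pts 766 z pct [261.1 393.3]
rim z 36.67 30
disc z 221.37
bench z -1.91
== lid (TCP frame, bore guess z 36.35000000000001 )
face u(-6) 214 off -6.58 yaw 0.29 sd 0.69
face tilt u vs z 214 off -6.56 yaw -0.06 sd 0.71
end v(-58) 76 off -58.27 yaw 0.53 sd 1.11
knuckle 104 v [-44.4 -17.6  37.2] z [-8.8  2.5]
v -55 zlow/high [  5.5  17.5 103.8 104.5]
v -40 zlow/high [  5.2   5.5 103.8 104.2]
v 25 zlow/high [ 5.2  5.2 83.4 85.3]
v 40 zlow/high [ 17.9  20.3 100.6 102.4]
== box top 0
t 13.8667 pos [548.95 140.43 121.95] zang -8.1 rot [-89.99   0.   -98.1 ] F [ 0.55 -0.58 -0.64] w 12.0 q [  6.4  10.8 102.1  -0.   67.   14.5]
SHIFT [ 0.14  0.35 -0.03] TURN -0.0
```

View pics/ovl6.png

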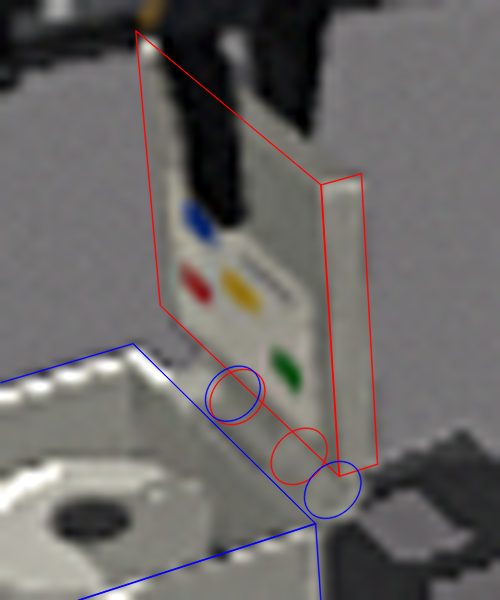

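View pics/side6.png

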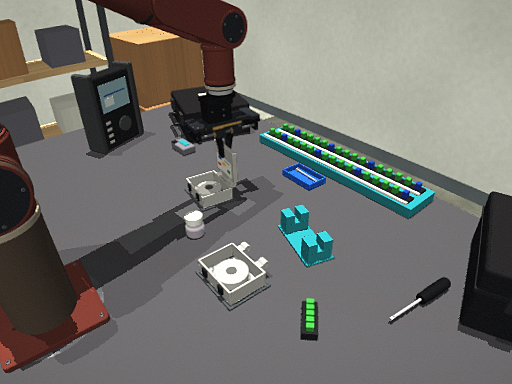

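apply_moves(rows=[[[0.1, 0.2, 0.1], 0], [[0.1, 0.3, 0.1], 0], [[0.1, 0.3, 0.1], 0], [[0.1, 0.3, 0.1], 0], [[0.1, 0.3, 0.1], 0], [[0.1, 0.3, 0.1], 0], [[0.1, 0.3, 0.1], 0], [[0.1, 0.3, 0.1], 0], [[0.1, 0.3, 0.1], 0], [[0.1, 0.3, 0.1], 0]])

```text
time: 14.7
position: [549.0, 140.3, 121.5]
ee_rot: [-90.0, -0.0, -98.1]
wrist_force: [-0.3, 0.2, -1.5]
gripper_width: 11.6
```

```bash
python3 go.py 548.9 140.3 121.6 -8.1; python3 snap.py 7;  python3 - <<'E'
from h import *
from bench import bot
p=bot.state()["position"];print(p.round(2),bot.state()["qvel"].round(2))
def fr(C,o,w):
    w=np.radians(w);dx=np.array([np.cos(w),np.sin(w)]);dy=np.array([-dx[1],dx[0]]);r=C[:,:2]-np.array(o[:2]);return r@dx,r@dy,C[:,2]-o[2]
for k,o,w in(("0",(553.3,-172.4,15),-17.8),("5",(549.0,140.5,57.7),-8.1),("6",(548.95,140.43,36.35),-8.1),("7",(p[0],p[1],p[2]-85.6),-8.1)):
    f=pickle.load(open(f"side{k}.pkl","rb"));u,v,z=fr(cloud(f).reshape(-1,3),o,w)
    s=(abs(u)<4)&(abs(v)<52)&(abs(v)>20)&(abs(z-105)<8);print(k,"top z",s.sum(),np.median(z[s]).round(2))
    s=(abs(u+6)<4)&(abs(v)<50)&(z>35)&(z<75)&~((abs(v)<16)&(z>55));print("  face u",u[s].mean().round(2))
    s=(abs(v+58)<4)&(abs(u)<4.5)&(z>45)&(z<100);print("  end v",v[s].mean().round(2))
    if k!="5":
        u,v,z=fr(cloud(f).reshape(-1,3),(548.9,140.5,36),-8.1)
        for a,b in((-40,-24),(24,40),(-19,19)):
            s=(v>a)&(v<b)&(abs(u)<9)&(abs(z)<(12))
            if k=="0" or abs(a)<20: print("  kn",a,s.sum(),np.percentile(z[s],[2,98]).round(1) if s.any() else "")
E
sed -n 1,1p /dev/null; python3 - <<'E'
from h import *
f=pickle.load(open("side7.pkl","rb"));a,b,c,d=195,130,250,200
cv2.imwrite("pics/s7c.png",cv2.resize(f["image"][b:d,a:c],None,fx=8,fy=8,interpolation=cv2.INTER_CUBIC))
E
```

```text
t 14.7 pos [548.96 140.33 121.54] zang -8.1 rot [-90.   -0.  -98.1] F [-0.28  0.23 -1.5 ] w 11.6 q [  6.4  10.8 102.2  -0.   67.   14.5]
SHIFT [ 0.03 -0.06 -0.05] TURN 0.0
[548.96 140.31 121.54] [-0.03  0.08  0.07 -0.13  0.04 -0.07]
0 top z 61 103.35
  face u -6.05
  end v -59.32
  kn -40 25 [-8.2  7.3]
  kn 24 23 [-6.5  8.2]
  kn -19 2 [-6.7 -5.5]
5 top z 17 103.4
  face u -6.5
  end v -58.73
6 top z 15 103.3
  face u -6.54
  end v -58.39
  kn -19 26 [-2.  10.4]
7 top z 18 103.82
  face u -6.61
  end v -59.12
  kn -19 28 [-3.2 11.8]
```

View pics/s7c.png

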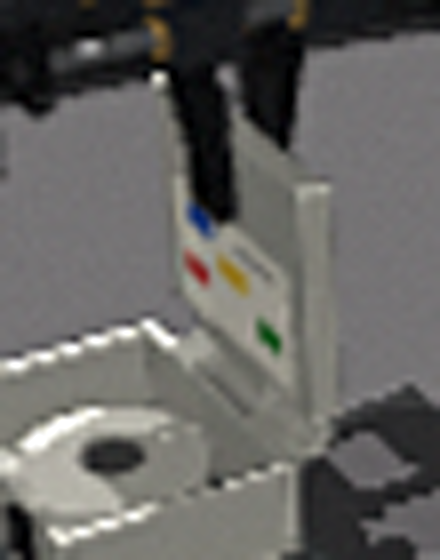

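The picture shows the lid upright behind the box, card over the box, with its knuckle seated between the box knuckles near (222,178). The wrist load is about the lid's own weight and the arm is still, so I'm handing in.

```bash
python3 -c "
from bench import bot
print(bot.sign_off()); s=bot.state(); print(s['time'],s['position'].round(2),s['wrist_force'].round(2),round(s['gripper_width'],1))"
```

```text
the job is handed in; nothing more can be done
None
the job is handed in; nothing more can be done
```

I pinched the lid at 10 N, lifted it straight out of the rack and carried it upright to the left-hand launch box. There I lowered it until its knuckle sat between the box's two knuckles, card facing over the box, and handed in at about 15 s while still holding it.

**Alignment:** At the end the TCP was at (549.0, 140.3, 121.5), which puts the lid's bore at about z = 35.9 (36 wanted). In the side camera the lid face stood about 98.8 mm behind the box front (99 wanted). The lid's end was about 2 mm inside the box's side wall (2 wanted). Lid and box yaw agreed within about 0.5°.

**Hanging free:** The wrist force was about -1.5 N vertical, roughly the lid's own weight, with no sideways push. The arm was still.

**Checks that failed or disagreed:**
- The side camera reads about 1.7 mm low. I cancelled this by comparing lid and box in the same view.
- The arm blocked the top view over the box, so the final check rests on the side camera and the arm's own readings. I could not see the bores directly.
- The state could not be read again after hand-in.

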